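# Put the coffee corner in order

## Task

Sort the four loose coffee things in front of the robot into their holders. Both coffee capsules go down the clear tube, upright as they stand now, the tall one first so that it lies at the bottom with the short one on top of it; the red-lidded spice jar stands in the square wooden holder and the slim dropper bottle in the round one, both set down upright rather than dropped. Leave the tin and the round flat pot where they are.

Things in the scene. Friction and masses are not known exactly. Their poses are not given: they have to be found in the camera images.
- tall_capsule: Loose sealed coffee capsule, plain aluminium with two dark rings round it: upright cylinder 37 mm in diameter, 40 mm tall, lower 8 mm narrowing to a 27 mm foot, flat white top with a dark ring 23 mm wide on it. 30 g. Origin at the centre of its underside, z up along its axis.
- short_capsule: Loose sealed coffee capsule, plain aluminium without rings: upright cylinder 37 mm in diameter, 26 mm tall, lower 8 mm narrowing to a 27 mm foot, plain flat white top. 22 g. Origin at the centre of its underside, z up along its axis.
- jar: Loose round spice jar with a red lid, standing in front of the robot (a like one far off to the left is clutter), 45 mm in diameter, 106 mm tall including the lid (lid 45 mm wide, from 85 to 106 mm up); glass body 42 mm wide. About 0.11 kg. Origin at the centre of its underside, z up.
- dropper: Loose slim brown bottle with a black dropper, standing in front of the robot (a like one far off to the left is clutter), 102 mm tall: round body 33 mm in diameter up to about 60 mm, shoulder and collar (24 mm wide) to 77 mm, then a rubber bulb 12 mm wide. About 0.07 kg. Origin at the centre of its underside, z up.
- capsule_tube: Fixed upright clear tube for capsules on a black foot disc (80 mm diameter, 5 mm thick). Inner floor 6 mm up; straight bore 43 mm in diameter to 74 mm up, then a funnel opening to 64 mm inner, 70 mm outer diameter at its dark rim, 95 mm up. A capsule let go in the funnel slides down by itself. Origin at the centre of the underside, z up.
- square_holder: Fixed open square wooden holder for the spice jar, 76 x 76 mm outside, 66 x 66 mm inside, 32 mm high, walls and floor 5 mm thick. Origin at the centre of its underside, z up, x and y along its sides.
- round_holder: Fixed open round wooden holder for the dropper bottle, 60 mm outside diameter, 52 mm inside, 32 mm high, wall 4 mm, floor 5 mm thick. Origin at the centre of its underside, z up.
- tin: Bystander: loose round food tin, 86 mm in diameter, 40 mm tall. Origin at the centre of its underside.
- pot: Bystander: loose flat round pot with a lid, 67 mm in diameter, 24 mm tall. Origin at the centre of its underside.
There are look-alikes about, which are no part of the job. What is shaped like the short_capsule but green or orange is not meant.

How it is judged:
By the outcome, as a careful person would: the job done as asked, in the order asked, and still so for the second after the job is handed in, with the robot touching nothing.
It also fails if it takes over 99 s, if anything falls off the work surface, if the arm or the gripper's body presses on something with over 40 N, if the wrist force passes 120 N, or if a joint passes its speed limit or range.

## Robot

A 6-joint arm with a two-finger parallel gripper is mounted at the origin on the work surface; the furniture and walls round the work are solid. World frame = base frame: x ahead of the robot, y to its left, z up, the work surface at z = 0. Lengths are in mm, angles in rad, forces in N, time in s.
With the tool pointing down it reaches from about 300 to 775 mm from the base axis. Payload 14.6 kg.
Tool frame: the origin (TCP) lies at the very end of the fingers, on their centre line; the grasp point (between the pads) lies 19 mm behind it; z points along the fingers, y is the line along which they close (so a half turn about z gives the same grasp; the last joint's range is limited). The gripper opens to 94 mm and grips with 3 to 60 N. Pads are 16 mm wide; open, the fingers measure 119 mm over their backs; the gripper's body (75 mm by 177 mm) begins 78 mm behind the grasp point.
Start: joints at [1.229, 0.3, 1.521, -0, 1.321, -0.067], TCP at [149.243, 529.354, 205.446] pointing down, gripper open.
Joint ranges: [-3.03, 3.03], [-0.79, 2.21], [0.23, 2.52], [-1.04, 4.18], [0, 3.07], [-2.55, 2.55]. Speed limits (rad/s): [2.22, 2.22, 2.57, 3.14, 3.14, 3.14].

## Interface

Orientations are given as [roll, pitch, yaw] about the fixed x, y, z axes, in that order (R = Rz(yaw) Ry(pitch) Rx(roll)).
In Python, from cell import manip, eyes, ticket gives the robot as it stands. The module is installed in compiled form; this text tells all that it offers.
- The arm moves only by the tool arm_command, never from a script. Its argument "plan" is a list of rows, each a list of 5 numbers: the opening, from -1 (shut) to 1 (fully open), then the shift along the tool's x, y, z in m, then the turn about the tool's z in rad. In form: [[jaw, dx, dy, dz, roll], ...]. A call has 1 to 20 rows; each row shifts and turns the commanded pose from where the row before left it, along the tool's axes as they then stand; what a row does not reach is not made up. A row lasts 1/8 s, in which the tool goes at most 62.5 mm and 10.7 degrees, less where a joint would pass 70% of its speed; a pose out of reach is approached as far as the arm can. A call is refused whole if a number of a shift passes 0.0625 or a number of a turn 0.188, either way. A call with a gripper value outside its range is refused whole. The fingers move at their own pace and stop on an object; "newtons" is the grip in N (left out, the last holds). Time passes only in rows, so rows that do not move let the fingers close. It gives the time, the measured TCP pose, the force, the opening and the grip force at its end, in the units of the state.
- manip.read_state(): the state, without advancing time (a new reading comes with each control period).
- eyes.camera(name): name is "scene" or "top" or "wrist"; returns a dict with "img" (400x640x3 uint8, blue, green, red), "z_map" (400x640 float32, mm along the optical axis (not along the pixel's ray), 0 where there is no reading), "fx", "fy", "cx", "cy" (pixels), "eye" and "orientation" of the camera in the world. Camera axes: x right, y down, z forward; pixel columns grow to the right and rows downward; lengths in mm; the calibration is good to about 2 mm. A picture is of the moment at which its call begins.
- ticket.sign_off(): hands the job in; it is judged then, once.
The state is a dict: "clock": time; "joints": joint angles; "qd": joint speeds; "effort": joint torques, N m; "eef_pos": TCP position; "eef_rot": TCP orientation; "wrist_force": force on the tool from outside, world axes, zero at the start; "moment": the same for the moment, N m; "finger_gap": finger opening in mm; "finger_force": force on a finger pad.
Only numpy, scipy, OpenCV 4.12 (cv2) and the standard library are available. Lean on these libraries where they do the work, as an engineer would, in place of code of your own. Each camera call takes 0.05 s, during which the arm holds its last target. There are 200 camera calls.

## Working session

There is one attempt and no reset: what is moved stays moved. The work goes in short steps, Python scripts to look and compute and a tool call to move; the robot and the scene stay as the last step left them, time stands still between calls to the robot, and variables do not carry over. Pictures are saved under pics/ and viewed, at most 14 in all, crops included, and the job is handed in when it is done.

Besides the shell and the picture viewer there is one more tool, called after ">>>" in YAML: its name, and indented under it one key for each argument. arm_command: Moves the arm, as the interface text tells. Its arguments: {"type":"object","properties":{"plan":{"type":"array"},"newtons":{"type":"number"}},"required":["plan"]}

```bash
mkdir -p pics
cat > h.py <<'E'
import numpy as np, cv2
from scipy.spatial.transform import Rotation as R
from cell import manip, eyes, ticket
def rot(c):
    o=np.array(c["orientation"],float)
    return o if o.shape==(3,3) else R.from_euler('xyz',o).as_matrix()
def cloud(c):
    z=c["z_map"]; v,u=np.mgrid[:z.shape[0],:z.shape[1]]
    p=np.stack([(u-c["cx"])/c["fx"]*z,(v-c["cy"])/c["fy"]*z,z],-1)
    return p@rot(c).T+np.array(c["eye"])
E
python3 - <<'E'
from h import *
print(manip.read_state())
for n in("scene","top"):
    c=eyes.camera(n); cv2.imwrite(f"pics/{n}0.png",c["img"]); np.savez(f"{n}0.npz",**{k:np.array(v) for k,v in c.items()})
    print(n,c["eye"],c["orientation"],c["fx"],c["cx"],c["cy"])
E
```

```text
{'clock': 0.0, 'joints': array([ 1.22938998e+00,  3.00485327e-01,  1.52156944e+00, -1.91276706e-05,
        1.32070152e+00, -6.65768234e-02]), 'qd': array([-7.57430144e-05,  1.52860186e-03,  1.83601637e-03, -2.51563460e-04,
       -2.67424485e-03,  2.91776233e-04]), 'effort': array([ 1.75402347e-04, -5.31805980e+01, -3.52741742e+01,  7.08656665e-02,
        2.43156654e-02, -8.48832906e-05]), 'eef_pos': array([149.16897181, 529.1157768 , 204.88345057]), 'eef_rot': array([-3.14043036e+00, -5.89281357e-05,  2.86676784e+00]), 'wrist_force': array([ 0.03506752, -0.06003674,  0.11596152]), 'moment': array([0.02258628, 0.00721179, 0.08983604]), 'finger_force': 0.0, 'finger_gap': 94.25820857435932}
scene [1184.96880853 -962.60577266  821.01761342] [-2.17575172  0.02244725  0.58922375] 501.04198853232185 318.646559254047 196.22483204405128
top [ 370.84587252    4.18870702 1109.80724195] [-2.98416483  0.00933366 -1.57212541] 410.6159586547035 308.31471769048954 195.80815327290054
```

View pics/scene0.png

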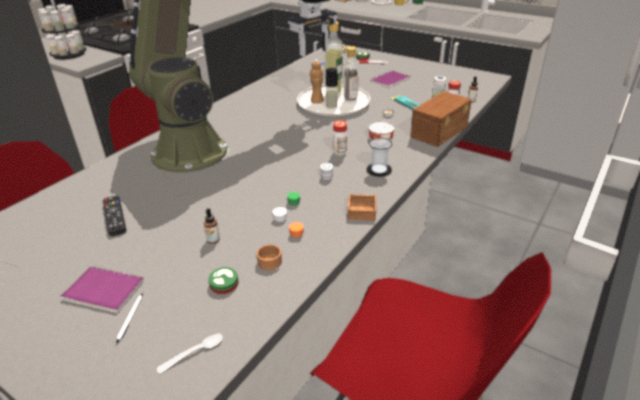

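View pics/top0.png

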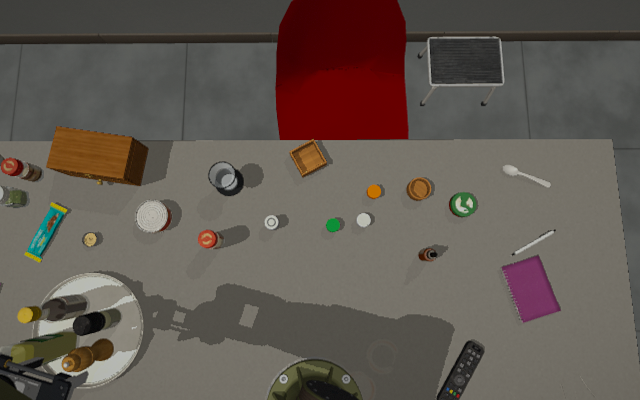

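The top view shows the tall capsule at (272,223), short capsule (364,220), jar lid (209,239), dropper (428,254), tube rim (222,174), square holder (308,158) and round holder (419,189). The tin is at (153,216) and the pot at (463,204). The orange and green capsules at (374,191) and (333,225) are look-alikes.

Run:
```python
from h import *
D={n:dict(np.load(f"{n}0.npz")) for n in("top","scene")}
P={n:cloud(c) for n,c in D.items()}
for n in P:
    q=P[n].reshape(-1,3); m=(abs(q[:,0]-450)<150)&(abs(q[:,1])<250)&(abs(q[:,2])<12); print(n,'table z',np.median(q[m,2]))
objs=dict(tall=(272,223,40,37),short=(364,220,26,37),jar=(209,239,106,45),dropper=(428,254,102,12),tube=(222,174,95,70),square=(308,158,32,90),round=(419,189,32,60),tin=(153,216,40,86),pot=(463,204,24,67),orange=(374,191,26,37),green=(333,225,26,37))
for k,(u,v,h,d) in objs.items():
    c=D["top"]; r=rot(c)@np.array([(u-c["cx"])/c["fx"],(v-c["cy"])/c["fy"],1.]); e=c["eye"]
    g=e+r*(h-e[2])/r[2]
    out=[]
    for n in P:
        q=P[n].reshape(-1,3)
        s=q[(np.hypot(*(q[:,:2]-g[:2]).T)<d/2+14)&(abs(q[:,2]-h)<9)]
        if len(s)<4: out.append(None);continue
        rc=cv2.minAreaRect(s[:,:2].astype(np.float32)); 
        out.append((n,len(s),np.median(s,0).round(1),np.round(rc[0]),np.round(rc[1]),round(rc[2],1)))
    print(k,g.round(1),*out)
```

```text
top table z 0.6450391115290586
scene table z -0.89337021708252
tall [469.  108.9  40. ] ('top', 161, array([471.7, 111.2,  41.1]), array([473., 110.]), array([34., 34.]), 89.2) ('scene', 88, array([476.9, 107.1,  38.9]), array([475., 107.]), array([36., 35.]), 33.3)
short [ 477.7 -133.1   26. ] ('top', 157, array([ 479.8, -130.5,   27. ]), array([ 479., -131.]), array([35., 35.]), 44.5) ('scene', 117, array([ 482.3, -135.1,   24.7]), array([ 481., -132.]), array([36., 37.]), 30.8)
jar [424.2 255.8 106. ] ('top', 268, array([426.5, 260.8, 106.9]), array([425., 262.]), array([43., 41.]), 88.3) ('scene', 96, array([429.1, 257.3, 103.9]), array([428., 261.]), array([43., 44.]), 84.1)
dropper [ 387.2 -276.6  102. ] ('top', 19, array([ 387.2, -291.8,   97.9]), array([ 387., -291.]), array([10.,  9.]), 0.9) ('scene', 10, array([ 389. , -293.7,   97.1]), array([ 389., -294.]), array([10.,  3.]), 19.7)
tube [588.4 231.7  95. ] ('top', 223, array([592.7, 239. ,  92.9]), array([588., 233.]), array([68., 69.]), 3.7) ('scene', 121, array([585.1, 244.9,  91.2]), array([589., 232.]), array([67., 73
[... 580 characters left out ...]
6.9,  35.8]), array([490., 428.]), array([82., 92.]), 32.0)
pot [ 520.  -397.3   24. ] ('top', 510, array([ 520.2, -396.2,   25.2]), array([ 521., -398.]), array([65., 66.]), 20.1) ('scene', 536, array([ 525.5, -402.4,   23.7]), array([ 523., -400.]), array([66., 70.]), 44.8)
orange [ 555.4 -161.6   26. ] ('top', 154, array([ 555.4, -160.8,   26.7]), array([ 557., -160.]), array([35., 36.]), 89.6) ('scene', 129, array([ 558.9, -165.8,   25.2]), array([ 558., -163.]), array([35., 39.]), 6.9)
green [464.7 -51.   26. ] ('top', 154, array([467. , -50.9,  27.2]), array([467., -50.]), array([34., 36.]), 44.6) ('scene', 106, array([470.7, -55. ,  24.6]), array([469., -51.]), array([38., 38.]), 1.1)
```

Run:
```python
from h import *
for n in("top","scene"):
    q=cloud(dict(np.load(f"{n}0.npz"))).reshape(-1,3)
    for x in range(50,800,75):
        print(n,x,[int(max(q[(abs(q[:,0]-x-37)<38)&(abs(q[:,1]-y-37)<38),2],default=0)) for y in range(-450,700,75)])
```

```text
top 50 [29, 26, 6, 6, 227, 283, 276, 20, 6, 8, 7, 7, 313, 130, 27, 28]
top 125 [26, 23, 8, 7, 6, 13, 253, 7, 6, 8, 6, 495, 490, 385, 248, 29]
top 200 [7, 8, 8, 6, 7, 7, 6, 7, 7, 6, 6, 29, 170, 323, 228, 32]
top 275 [7, 6, 7, 6, 6, 7, 7, 7, 7, 7, 7, 6, 30, 166, 223, 30]
top 350 [6, 96, 103, 7, 6, 6, 1109, 7, 8, 111, 6, 6, 6, 17, 18, 16]
top 425 [31, 18, 6, 8, 31, 32, 7, 46, 7, 111, 8, 44, 43, 18, 18, 17]
top 500 [31, 38, 36, 31, 31, 6, 7, 7, 97, 98, 7, 44, 43, 6, 13, 16]
top 575 [9, 32, 38, 28, 7, 36, 37, 9, 98, 101, 8, 7, 112, 113, 111, 108]
top 650 [7, 6, 7, 7, 5, 35, 37, 6, 7, 6, 6, 6, 111, 113, 112, 4]
top 725 [0, -275, -290, 0, 0, 0, -292, -275, 0, 0, 0, 0, 0, 0, 0, 0]
scene 50 [25, 22, 4, 4, 274, 304, 307, 16, 3, 5, 4, 345, 391, 26, 25, 12]
scene 125 [24, 18, 3, 5, 4, 260, 259, 3, 5, 4, 4, 345, 403, 398, 345, 20]
scene 200 [4, 3, 3, 5, 3, 4, 5, 5, 4, 4, 3, 26, 168, 344, 343, 24]
scene 275 [4, 3, 3, 5, 3, 4, 4, 3, 4, 2, 4, 3, 29, 224, 220, 24]
scene 350 [4, 87, 100, 5, 4, 5, 4, 4, 3, 108, 4, 3, 6, 13, 18, 13]
scene 425 [26, 3, 3, 23, 30, 30, 5, 44, 3, 107, 4, 40, 41, 15, 16, 15]
scene 500 [28, 33, 34, 29, 27, 4, 3, 3, 96, 96, 4, 40, 65, 3, 2, 13]
scene 575 [4, 32, 35, 28, 4, 34, 34, 3, 98, 96, 4, 3, 111, 110, 111, 107]
scene 650 [4, 4, 4, 4, 4, 34, 34, 3, 4, 4, 3, 2, 110, 109, 110, 2]
scene 725 [0, -276, -286, -303, -305, -305, -288, -276, 0, 0, 0, 0, 0, 0, 0, 0]
```

>>> arm_command:
  plan:
    - [1,0,0,-0.04,0]
    - [1,0,0,-0.04,0]
    - [1,0,0,-0.04,0]
  newtons: 15

```text
clock: 0.48
eef_pos: [149.2, 529.1, 326.4]
eef_rot: [-3.141, -0.0, 2.867]
wrist_force: [0.2, 0.5, -0.1]
finger_gap: 94.1
finger_force: 0.0
```

>>> arm_command:
  plan:
    - [1,0,0,0,0.185]
    - [1,0,0,0,0.185]
    - [1,0,0,0,0.185]
    - [1,0,0,0,0.185]
    - [1,0,0,0,0.185]
    - [1,0,0,0,0.185]
    - [1,0,0,0,0.185]
    - [1,-0.042,0.0325,0,0]
    - [1,-0.042,0.0325,0,0]
    - [1,-0.042,0.0325,0,0]
    - [1,-0.042,0.0325,0,0]
    - [1,-0.042,0.0325,0,0]
    - [1,-0.042,0.0325,0.02,0]
    - [1,-0.042,0.0325,0.03,0]
    - [1,-0.042,0.0325,0.03,0]
    - [1,-0.042,0.0325,0.03,0]
    - [1,-0.042,0.0325,0.03,0]
    - [1,0,0,0,0]

```text
clock: 2.72
eef_pos: [474.8, 107.2, 182.9]
eef_rot: [-3.137, 0.001, 1.568]
wrist_force: [0.5, 0.6, 0.2]
finger_gap: 93.8
finger_force: 0.0
```

Run:
```python
from h import *
s=manip.read_state();print(s["eef_pos"],s["eef_rot"],s["joints"].round(2))
c=eyes.camera("wrist"); cv2.imwrite("pics/w1.png",c["img"])
q=cloud(c); m=(abs(q[...,2]-40)<5)&(np.hypot(q[...,0]-474,q[...,1]-109)<35); p=q[m]
print(len(p),np.median(p,0),cv2.minEnclosingCircle(p[:,:2].astype(np.float32)),c["eye"])
```

```text
[474.80569479 107.21179503 182.92936502] [-3.13712975e+00  9.09493422e-04  1.56799044e+00] [ 0.15  0.18  1.72 -0.    1.24  0.15]
827 [471.16475869 113.97498165  39.91356804] ((471.1552429199219, 113.4205093383789), 18.341777801513672) [475.02814409 192.02151056 361.48204297]
```

View pics/w1.png

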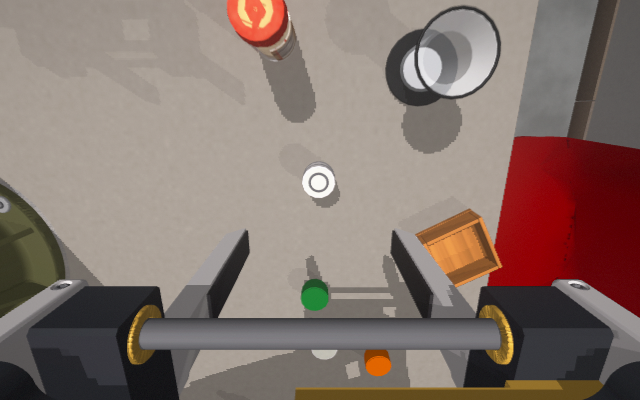

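The wrist view shows the tall capsule with its ring at (318,182), the jar at (258,15) and the tube at (455,52). The three camera estimates agree to about 3 mm, so I'm going down to grasp.

>>> arm_command:
  plan:
    - [1,0.003,-0.002,0.04,0]
    - [1,0,0,0.04,0]
    - [1,0,0,0.035,0]
    - [1,0,0,0.03,0]
    - [1,0,0,0.018,0]
    - [1,0,0,0,0]
    - [-0.4,0,0,0,0]
    - [-0.4,0,0,0,0]
    - [-0.4,0,0,0,0]
    - [-0.4,0,0,0,0]
    - [-0.4,0,0,0,0]
    - [-0.4,0,0,0,0]

```text
clock: 4.28
eef_pos: [472.6, 112.7, 22.4]
eef_rot: [-3.142, 0.0, 1.572]
wrist_force: [0.7, 0.2, -0.2]
finger_gap: 37.4
finger_force: 0.0
```

>>> arm_command:
  plan:
    - [-1,0,0,0,0]
    - [-1,0,0,0,0]
    - [-1,0,0,0,0]
    - [-1,0,0,0,0]

```text
clock: 4.78
eef_pos: [472.7, 112.7, 22.4]
eef_rot: [3.142, 0.0, 1.572]
wrist_force: [-0.6, -0.4, -0.2]
finger_gap: 36.5
finger_force: 15.0
```

Run:
```python
from h import *
s=manip.read_state();print(s["eef_pos"],s["finger_gap"],s["finger_force"])
c=eyes.camera("wrist"); q=cloud(c); m=(abs(q[...,2]-40)<4)&(np.hypot(q[...,0]-472,q[...,1]-112)<19); p=q[m]
print(len(p),np.median(p,0),cv2.minEnclosingCircle(p[:,:2].astype(np.float32)))
cv2.imwrite("pics/w2.png",c["img"])
```

```text
[472.66449182 112.650501    22.43260166] 36.450517794357054 15.00005382054951
2561 [471.83779389 114.26934448  39.92857497] ((471.87786865234375, 112.3331298828125), 18.887481689453125)
```

>>> arm_command:
  plan:
    - [-1,0,0,-0.03,0]
    - [-1,0,0,-0.05,0]
    - [-1,0,0,-0.05,0]
    - [-1,0.03,0.03,0,0]
    - [-1,0.03,0.03,0,0]
    - [-1,0.03,0.03,0,0]
    - [-1,0.031,0.025,0,0]
    - [-1,0,0,0,0]

```text
clock: 5.82
eef_pos: [588.0, 235.3, 151.4]
eef_rot: [-3.141, 0.0, 1.573]
wrist_force: [-0.8, 0.6, -1.0]
finger_gap: 36.3
finger_force: 15.0
```

```bash
cat >> h.py <<'E'
def ring(g,h,d,n="wrist",tol=5,save=None,mn=0):
    c=eyes.camera(n)
    if save: cv2.imwrite(f"pics/{save}.png",c["img"])
    q=cloud(c); r=np.hypot(q[...,0]-g[0],q[...,1]-g[1]); p=q[(abs(q[...,2]-h)<tol)&(r<d/2+12)&(r>mn)]
    if len(p)<5: return n,len(p)
    A=np.c_[2*p[:,:2],np.ones(len(p))]; s=np.linalg.lstsq(A,(p[:,:2]**2).sum(1),rcond=None)[0]
    return n,len(p),np.round(np.median(p,0),1),np.round(cv2.minEnclosingCircle(p[:,:2].astype(np.float32))[0],1),'rect',np.round(cv2.minAreaRect(p[:,:2].astype(np.float32)),0).tolist() if 0 else cv2.minAreaRect(p[:,:2].astype(np.float32)),'fit',s[:2].round(1)
E
python3 - <<'E'
from h import *
s=manip.read_state();print(s["eef_pos"],s["finger_gap"],s["finger_force"])
print(ring((588,234),94,70,save="w3",tol=3,mn=24))
E
```

```text
[587.97166357 235.28165181 151.36598303] 36.262578724870956 15.000036688288674
('wrist', 756, array([585. , 251.6,  94.2]), array([586.2, 235. ]), 'rect', ((586.2247924804688, 242.06842041015625), (69.57453918457031, 54.85307693481445), 0.20251545310020447), 'fit', array([586.3, 235.1]))
```

View pics/w3.png

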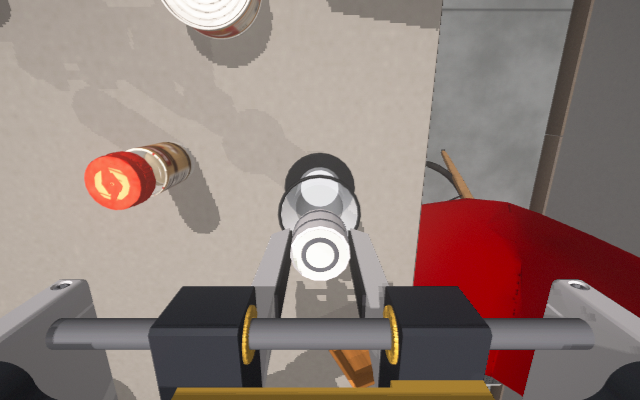

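The view shows the capsule still upright in the fingers at (320,252), over the tube rim at (320,213). The rim fit gives (586.3, 235).

>>> arm_command:
  plan:
    - [-1,0,-0.001,0.02,0]
    - [-1,0,0,0.02,0]
    - [-1,0,0,0.013,0]
    - [-1,0,0,0,0]
    - [0.3,0,0,0,0]
    - [0.3,0,0,0,0]
    - [0.3,0,0,0,0]
    - [0.3,0,0,-0.03,0]
    - [1,0,0,-0.05,0]
    - [1,-0.04,0,0,0]
    - [1,-0.04,0,0,0]
    - [1,0,0,0,0]

```text
clock: 7.38
eef_pos: [586.8, 151.7, 179.9]
eef_rot: [3.141, 0.0, 1.569]
wrist_force: [0.2, 0.2, -0.3]
finger_gap: 93.3
finger_force: 0.0
```

Run:
```python
from h import *
s=manip.read_state();print(s["eef_pos"])
print(ring((586.5,235),94,70,save="w4",tol=3,mn=24))
print(ring((586.5,235),46,30,tol=8))
```

```text
[586.81364475 151.73794781 179.88902406]
('wrist', 1304, array([586.1, 237.2,  93.9]), array([586.3, 234.2]), 'rect', ((586.3694458007812, 234.2106170654297), (69.36711120605469, 69.60185241699219), 21.038305282592773), 'fit', array([586.3, 234.4]))
('wrist', 1190, array([586.1, 233.9,  45.9]), array([586.2, 234.3]), 'rect', ((586.161865234375, 234.29061889648438), (42.79658126831055, 42.72612762451172), 6.063299655914307), 'fit', array([586.3, 233.8]))
```

View pics/w4.png

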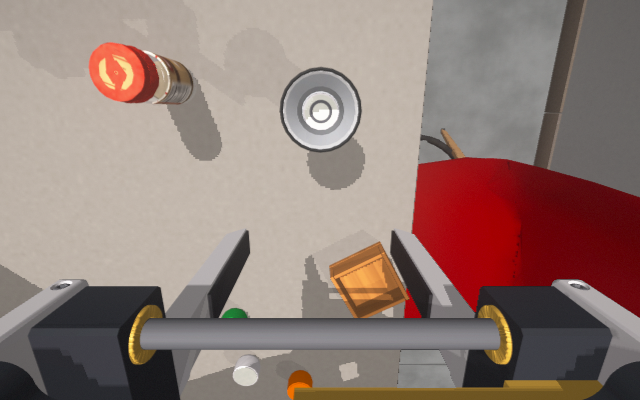

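The tall capsule lies flat in the bore: its ring is at (320,111) and its top reads z = 46, as it should. Next is the short capsule.

>>> arm_command:
  plan:
    - [1,-0.047,-0.018,0,0]
    - [1,-0.047,-0.018,0,0]
    - [1,-0.047,-0.018,0.01,0]
    - [1,-0.047,-0.018,0.015,0]
    - [1,-0.047,-0.018,0.015,0]
    - [1,-0.047,-0.018,0.015,0]
    - [1,0,0,0,0]
    - [1,0,0,0,0]

```text
clock: 8.48
eef_pos: [479.6, -127.5, 124.7]
eef_rot: [3.141, -0.0, 1.572]
wrist_force: [0.4, 0.7, 0.0]
finger_gap: 94.2
finger_force: 0.0
```

Run:
```python
from h import *
s=manip.read_state();print(s["eef_pos"],s["joints"].round(2))
print(ring((479,-130),26,37,save="w5",tol=3))
```

```text
[ 479.55044435 -127.50110202  124.73221177] [-0.33  0.27  1.76  0.    1.11 -0.34]
('wrist', 1038, array([ 477.8, -128.5,   25.8]), array([ 478.1, -129.3]), 'rect', ((478.10833740234375, -129.40745544433594), (35.9166259765625, 35.98177719116211), 78.84844207763672), 'fit', array([ 478.1, -129. ]))
```

View pics/w5.png

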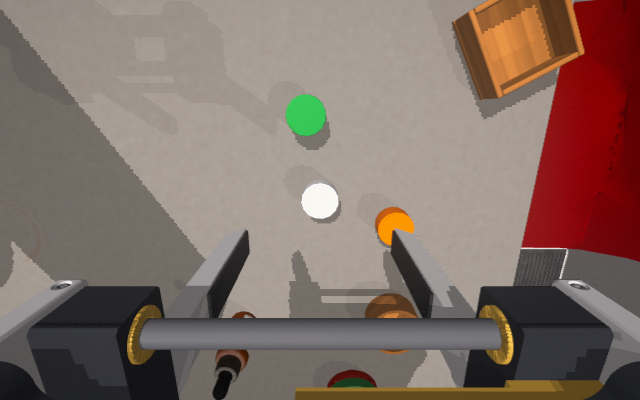

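The short capsule is at (320,200), and the orange look-alike at (395,225) is close to the right finger, so I'll narrow the jaws before going down.

>>> arm_command:
  plan:
    - [0.4,-0.0015,-0.001,0.03,0]
    - [0.4,0,0,0.03,0]
    - [0.4,0,0,0.02,0]
    - [0.4,0,0,0.02,0]
    - [0.4,0,0,0.014,0]
    - [0.4,0,0,0,0]
    - [-1,0,0,0,0]
    - [-1,0,0,0,0]
    - [-1,0,0,0,0]
    - [-1,0,0,0,0]
    - [-1,0,0,0,0]

```text
clock: 9.9
eef_pos: [478.1, -129.9, 10.8]
eef_rot: [3.141, 0.0, 1.572]
wrist_force: [-0.7, 0.8, 6.0]
finger_gap: 36.3
finger_force: 15.0
```

>>> arm_command:
  plan:
    - [-1,0,0,-0.03,0]
    - [-1,0,0,-0.05,0]
    - [-1,0,0,-0.055,0]
    - [-1,0.04,0.012,0,0]
    - [-1,0.04,0.012,0,0]
    - [-1,0.04,0.012,0,0]
    - [-1,0.04,0.012,0,0]
    - [-1,0.04,0.012,0,0]
    - [-1,0.04,0.012,0,0]
    - [-1,0.04,0.012,0,0]
    - [-1,0.04,0.012,0,0]
    - [-1,0.044,0.012,0,0]
    - [-1,0,0,0,0]
    - [-1,0,0,0,0]

```text
clock: 11.65
eef_pos: [585.3, 233.8, 145.0]
eef_rot: [-3.141, 0.0, 1.572]
wrist_force: [0.3, 0.1, 0.9]
finger_gap: 36.4
finger_force: 15.0
```

Run:
```python
from h import *
s=manip.read_state();p=s["eef_pos"];print(p,s["finger_gap"],s["finger_force"])
print(ring(p,p[2]+15,37,save="w6",tol=8))
```

```text
[585.2757231  233.79914852 145.01738139] 36.42377683551761 14.999863096454646
('wrist', 3219, array([584.5, 238.6, 159.9]), array([585.2, 244. ]), 'rect', ((582.5479125976562, 235.15347290039062), (36.168975830078125, 54.91653823852539), 73.12467193603516), 'fit', array([584.9, 237.9]))
```

View pics/w6.png

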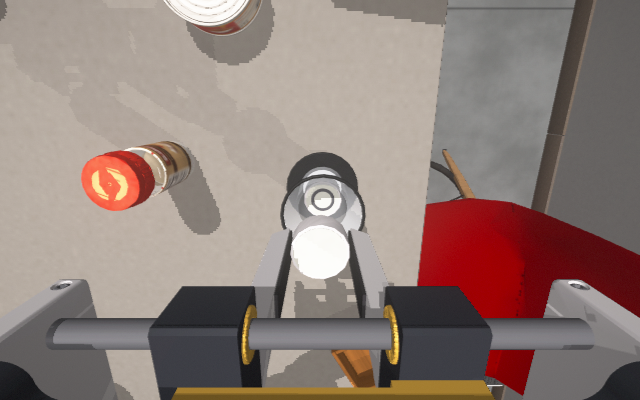

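The short capsule is level in the fingers at (320,250), with its top at z = 160 as expected, and the tube is below it at (322,213). I'm lowering and letting go.

>>> arm_command:
  plan:
    - [-1,0,0.001,0.02,0]
    - [-1,0,0,0.017,0]
    - [-1,0,0,0.01,0]
    - [-1,0,0,0,0]
    - [0.3,0,0,0,0]
    - [0.3,0,0,0,0]
    - [0.3,0,0,0,0]
    - [0.3,0,0,-0.03,0]
    - [1,0,0,-0.05,0]
    - [1,-0.04,0,0,0]
    - [1,-0.04,0,0,0]
    - [1,0,0,0,0]

```text
clock: 13.2
eef_pos: [586.8, 152.3, 178.9]
eef_rot: [3.141, 0.0, 1.569]
wrist_force: [0.7, 0.1, 0.4]
finger_gap: 93.8
finger_force: 0.0
```

Run:
```python
from h import *
s=manip.read_state();print(s["eef_pos"])
c=eyes.camera("wrist"); q=cloud(c); r=np.hypot(q[...,0]-586.4,q[...,1]-234.3); p=q[(r<18)]
print(len(p),np.percentile(p[:,2],[2,10,50,90,98]).round(1))
cv2.imwrite("pics/w7.png",c["img"][0:240,200:440])
m=(abs(q[...,2]-105)<3)&(np.hypot(q[...,0]-426,q[...,1]-262)<30)
print(cv2.minEnclosingCircle(q[m][:,:2].astype(np.float32)))
```

```text
[586.83666113 152.25218459 178.92521326]
2217 [ 70.5  71.2  72.9 357.5 357.5]
((425.26580810546875, 264.6249694824219), 22.50348663330078)
```

View pics/w7.png

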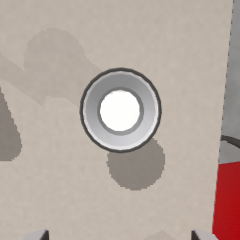

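The short capsule sits flat in the tube; its top reads about z = 72, as it should. Next is the jar, whose lid is at (425,264.5).

>>> arm_command:
  plan:
    - [1,0.028,-0.04,0,0]
    - [1,0.028,-0.04,0,0]
    - [1,0.028,-0.04,0,0]
    - [1,0.028,-0.041,0,0]
    - [1,0,0,0,0]
    - [1,0,0,0.04,0]
    - [1,0,0,0.04,0]
    - [1,0,0,0.035,0]
    - [1,0,0,0.02,0]
    - [1,0,0,0,0]
    - [-1,0,0,0,0]
    - [-1,0,0,0,0]
    - [-1,0,0,0,0]
    - [-1,0,0,0,0]
    - [-1,0,0,0,0]
    - [-1,0,0,0,0]
  newtons: 20

```text
clock: 15.25
eef_pos: [425.6, 266.1, 43.5]
eef_rot: [3.141, -0.0, 1.572]
wrist_force: [-0.4, 0.2, 0.6]
finger_gap: 43.8
finger_force: 20.0
```

>>> arm_command:
  plan:
    - [-1,0,0,-0.03,0]
    - [-1,0,0,-0.04,0]
    - [-1,0,0,-0.04,0]
    - [-1,-0.031,0.028,0,0]
    - [-1,-0.031,0.028,0,0]
    - [-1,-0.031,0.028,0,0]
    - [-1,-0.031,0.028,0,0]
    - [-1,-0.031,0.028,0,0]
    - [-1,-0.031,0.028,0,0]
    - [-1,-0.031,0.028,0,0]
    - [-1,-0.031,0.028,0,0]
    - [-1,0,0,0,0]
    - [-1,0,0,0,0]

```text
clock: 16.88
eef_pos: [649.3, 18.7, 152.9]
eef_rot: [-3.141, -0.0, 1.572]
wrist_force: [-0.2, 0.9, -2.1]
finger_gap: 44.5
finger_force: 20.0
```

Run:
```python
from h import *
s=manip.read_state();p=s["eef_pos"];print(p,s["finger_gap"],s["finger_force"])
print(ring((649,17),32,90,save="w8",tol=4))
c=eyes.camera("wrist");q=cloud(c);m=(np.hypot(q[...,0]-p[0],q[...,1]-p[1])<26)&(q[...,2]>p[2]+40)&(q[...,2]<p[2]+75);j=q[m]
print(len(j),np.percentile(j[:,2]-p[2],[5,50,95]))
top=j[j[:,2]>p[2]+55];print(cv2.minEnclosingCircle(top[:,:2].astype(np.float32)), np.linalg.lstsq(np.c_[top[:,:2]-p[:2],np.ones(len(top))],top[:,2],rcond=None)[0])
```

```text
[649.29042377  18.72654228 152.94994954] 44.46934200781981 19.98657430638559
('wrist', 948, array([653.4,  35.7,  31.1]), array([648.8,  18.2]), 'rect', ((648.7957153320312, 17.713668823242188), (76.10769653320312, 75.72122192382812), 28.306663513183594), 'fit', array([649.5,  18.6]))
7081 [45.83288326 62.24163584 67.88096541]
((648.9354248046875, 22.348424911499023), 25.111743927001953) [ 7.95215817e-03 -9.45996210e-02  2.16057342e+02]
```

View pics/w8.png

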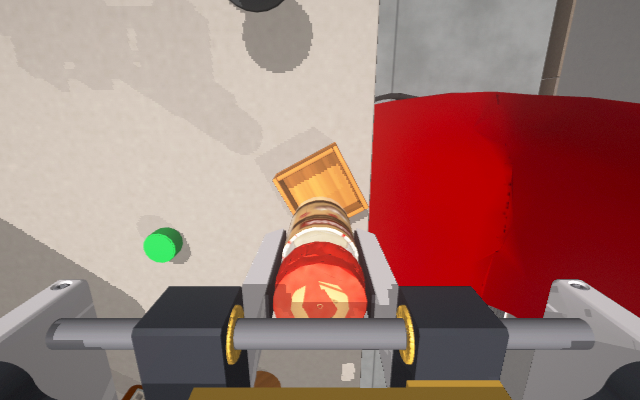

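The jar is over the holder at (320,180), but it may have tilted about the finger axis. I'll check the lid plane using the red pixels only.

```bash
cat > lid.py <<'E'
from h import *
s=manip.read_state();p=s["eef_pos"]
c=eyes.camera("wrist");q=cloud(c);i=c["img"].astype(int)
m=(np.hypot(q[...,0]-p[0],q[...,1]-p[1])<35)&(q[...,2]>p[2]+30)&(i[...,2]>100)&(abs(q[...,0]-p[0])<19)&(i[...,2]-i[...,0]>40)
m&=np.isfinite(q[...,0]); v,u=np.where(m); print("px",u.min(),u.max(),v.min(),v.max())
d=q[m]-p
for lo in range(-30,34,4):
    k=d[(d[:,1]>=lo)&(d[:,1]<lo+4)&(abs(d[:,0])<10)]
    if len(k): print(lo,len(k),k[:,2].min().round(1),np.median(k[:,2]).round(1),k[:,2].max().round(1))
E
python3 lid.py
```

```text
px 242 405 233 399
-10 178 60.7 62.3 63.6
-6 318 60.5 62.5 63.9
-2 344 61.0 62.4 63.8
2 319 60.8 62.4 64.0
6 351 61.2 62.4 64.2
10 354 60.9 62.3 64.0
14 536 30.0 61.8 64.0
18 2014 30.0 62.9 126.9
```

The lid is level at 62.4 mm above the TCP (62.5 expected), so the jar is upright. I'm lowering it.

>>> arm_command:
  plan:
    - [-1,0,0,0.03,0]
    - [-1,0,0,0.03,0]
    - [-1,0,0,0.02,0]
    - [-1,0,0,0.015,0]
    - [-1,0,0,0.005,0]
    - [-1,0,0,0.002,0]
    - [-1,0,0,0,0]
    - [-1,0,0,0,0]

```text
clock: 18.02
eef_pos: [650.0, 18.3, 52.1]
eef_rot: [3.141, 0.0, 1.572]
wrist_force: [0.8, 0.2, -1.2]
finger_gap: 44.3
finger_force: 20.0
```

>>> arm_command:
  plan:
    - [-1,0,0,0.001,0]
    - [-1,0,0,0.001,0]
    - [-1,0,0,0.001,0]
    - [-1,0,0,0,0]
    - [-1,0,0,0,0]

```text
clock: 18.65
eef_pos: [649.8, 18.3, 48.5]
eef_rot: [3.141, 0.0, 1.572]
wrist_force: [-0.3, -0.8, 0.3]
finger_gap: 44.0
finger_force: 20.0
```

>>> arm_command:
  plan:
    - [0.0,0,0,0,0]
    - [0.1,0,0,0,0]
    - [0.3,0,0,0,0]
    - [0.8,0,0,0,0]
    - [0.8,0,0,0,0]
    - [0.8,0,0,0,0]
    - [0.8,0,0,-0.03,0]
    - [0.8,0,0,-0.05,0]
    - [0.8,0,0,-0.05,0]
    - [1,-0.0375,-0.03,0,0]
    - [1,-0.0375,-0.03,0,0]
    - [1,-0.0375,-0.03,0,0]
    - [1,-0.0375,-0.03,0,0]
    - [1,-0.0375,-0.03,0,0]
    - [1,-0.0375,-0.03,0,0]
    - [1,-0.0375,-0.03,0,0]
    - [1,-0.0375,-0.03,0,0]
    - [1,0,0,0,0]
    - [1,0,0,0,0]

```text
clock: 21.02
eef_pos: [410.3, -281.7, 178.6]
eef_rot: [3.141, 0.0, 1.571]
wrist_force: [-0.0, 0.5, 0.2]
finger_gap: 94.1
finger_force: 0.0
```

Run:
```python
from h import *
s=manip.read_state();print(s["eef_pos"],s["joints"].round(2))
print(ring((388,-291),98,12,save="w9",tol=6))
for n in("top","scene"): print(ring((649,18),111,46,n=n,tol=5))
```

```text
[ 410.28216784 -281.65053728  178.56045886] [-0.68  0.21  1.7   0.    1.23 -0.68]
('wrist', 147, array([ 386.5, -290.3,   97.1]), array([ 386.5, -291.7]), 'rect', ((386.4524841308594, -291.4493103027344), (11.259010314941406, 12.26913070678711), 87.47023010253906), 'fit', array([ 386.4, -291.2]))
('top', 237, array([649. ,  13.9, 111.5]), array([650.3,  14.4]), 'rect', ((650.04345703125, 13.976905822753906), (44.06850814819336, 40.28654861450195), 0.13269758224487305), 'fit', array([649.6,  14.4]))
('scene', 135, array([651. ,  12. , 110.2]), array([650.3,  12.5]), 'rect', ((650.1658935546875, 13.3178129196167), (41.4196662902832, 42.298484802246094), 77.14913177490234), 'fit', array([651. ,  12.4]))
```

View pics/w9.png

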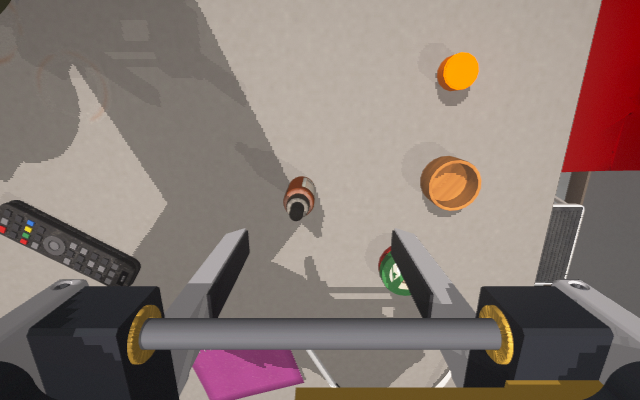

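The dropper bulb is at (298,208), measured at (386.4, -291.5), and the round holder at (450,183). The top camera shows the jar upright in its holder with its lid at z = 111.

>>> arm_command:
  plan:
    - [1,-0.01,-0.024,0,0]
    - [1,0,0,0,0]
    - [1,0,0,0.04,0]
    - [1,0,0,0.04,0]
    - [1,0,0,0.035,0]
    - [1,0,0,0.028,0]
    - [1,0,0,0,0]
    - [-1,0,0,0,0]
    - [-1,0,0,0,0]
    - [-1,0,0,0,0]
    - [-1,0,0,0,0]
    - [-1,0,0,0,0]
    - [-1,0,0,0,0]
  newtons: 14

```text
clock: 22.8
eef_pos: [386.1, -291.9, 35.5]
eef_rot: [3.142, 0.0, 1.572]
wrist_force: [-0.2, -0.4, -0.2]
finger_gap: 37.8
finger_force: 0.0
```

>>> arm_command:
  plan:
    - [-1,0,0,0,0]
    - [-1,0,0,0,0]
    - [-1,0,0,0,0]
    - [-1,0,0,-0.03,0]
    - [-1,0,0,-0.03,0]
    - [-1,0,0,-0.03,0]
    - [-1,0.002,0.03,0,0]
    - [-1,0.002,0.03,0,0]
    - [-1,0.002,0.03,0,0]
    - [-1,0.002,0.03,0,0]
    - [-1,0.002,0.03,0,0]
    - [-1,0.002,0.026,0,0]
    - [-1,0,0,0,0]
    - [-1,0,0,0,0]

```text
clock: 24.55
eef_pos: [561.4, -279.7, 125.1]
eef_rot: [-3.141, -0.0, 1.572]
wrist_force: [-0.5, -0.4, -0.3]
finger_gap: 32.2
finger_force: 13.9
```

Run:
```python
from h import *
s=manip.read_state();p=s["eef_pos"];print(p,s["finger_gap"],s["finger_force"])
print(ring((562,-279.5),32,60,save="w10",tol=3,mn=20))
print(ring(p,p[2]+63,12,tol=5))
for n in("top","scene"): print(ring((562,-280),p[2]+64,14,n=n,tol=6))
```

```text
[ 561.44022812 -279.72143701  125.13120631] 32.15813405619498 13.946624865056947
('wrist', 550, array([ 561.9, -267.6,   31.2]), array([ 562.2, -280.1]), 'rect', ((562.1331176757812, -275.21905517578125), (49.536773681640625, 59.13046646118164), 89.50436401367188), 'fit', array([ 562.1, -280. ]))
('wrist', 759, array([ 559.7, -277.5,  187.4]), array([ 560.9, -278.4]), 'rect', ((560.4940795898438, -277.8619079589844), (16.778404235839844, 32.9951057434082), 86.85558319091797), 'fit', array([ 562.4, -279.9]))
('top', 0)
('scene', 40, array([ 556.8, -283.2,  188.1]), array([ 556.7, -280. ]), 'rect', ((556.1046752929688, -282.9755859375), (13.99569034576416, 26.82530975341797), 73.51222229003906), 'fit', array([ 554.8, -280.9]))
```

View pics/w10.png

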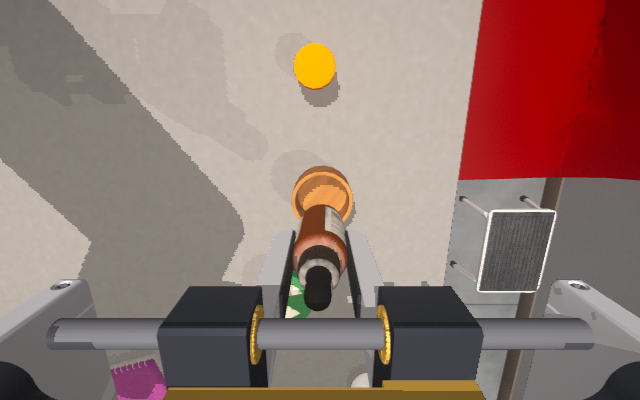

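The bottle hangs upright, bulb at (318,288), over the round holder at (323,195). The rim fit is (562.1, -280) and the TCP is within 1 mm of that. I'm lowering it.

>>> arm_command:
  plan:
    - [-1,0,0.0005,0.025,0]
    - [-1,0,0,0.025,0]
    - [-1,0,0,0.02,0]
    - [-1,0,0,0.01,0]
    - [-1,0,0,0.002,0]
    - [-1,0,0,0,0]
    - [-1,0,0,0.001,0]
    - [-1,0,0,0.001,0]
    - [-1,0,0,0,0]
    - [-1,0,0,0,0]

```text
clock: 26.0
eef_pos: [562.6, -279.8, 41.5]
eef_rot: [3.142, 0.0, 1.572]
wrist_force: [0.1, 0.3, 0.4]
finger_gap: 31.7
finger_force: 13.9
```

>>> arm_command:
  plan:
    - [-1,0,0,0.0005,0]
    - [-1,0,0,0.0005,0]
    - [-1,0,0,0,0]
    - [-1,0,0,0,0]

```text
clock: 26.5
eef_pos: [562.6, -279.7, 40.5]
eef_rot: [3.142, 0.0, 1.572]
wrist_force: [-0.1, 0.2, -0.3]
finger_gap: 32.4
finger_force: 13.9
```

>>> arm_command:
  plan:
    - [-0.25,0,0,0,0]
    - [-0.2,0,0,0,0]
    - [0,0,0,0,0]
    - [0.6,0,0,0,0]
    - [0.6,0,0,0,0]
    - [0.6,0,0,0,0]
    - [0.6,0,0,-0.03,0]
    - [0.6,0,0,-0.05,0]
    - [0.6,0,0,-0.05,0]
    - [0.6,0,0,-0.05,0]
    - [0.6,0.03,-0.04,0,0]
    - [0.6,0.03,-0.04,0,0]
    - [0.6,0.03,-0.04,0,0]
    - [0.6,0.03,-0.04,0,0]
    - [0.6,0,0,0,0]
    - [0.6,0,0,0,0]

```text
clock: 28.5
eef_pos: [403.0, -160.3, 220.9]
eef_rot: [3.14, 0.001, 1.572]
wrist_force: [-0.6, 0.2, -0.1]
finger_gap: 75.0
finger_force: 0.0
```

Run:
```python
from h import *
s=manip.read_state();print(s["clock"],s["eef_pos"])
for n in("top","scene"):
    print('dropper',ring((562,-281),103,14,n=n,tol=6)[:4]); print('jar',ring((649,16),111,46,n=n,tol=5)[:4])
    print('tin',ring((490,427),38,86,n=n)[:4]);print('pot',ring((521,-398),24,67,n=n)[:4])
cv2.imwrite("pics/top2.png",eyes.camera("top")["img"][100:300,100:500]); cv2.imwrite("pics/scene2.png",cv2.resize(eyes.camera("scene")["img"][100:300,190:430],None,fx=2.5,fy=2.5,interpolation=cv2.INTER_CUBIC))
```

```text
28.5 [ 403.00397838 -160.25620078  220.90808313]
dropper ('top', 23, array([ 562.2, -280.1,  102.5]), array([ 563.1, -280.9]))
jar ('top', 236, array([650.1,  13.9, 111.6]), array([649.7,  15.1]))
tin ('top', 833, array([490.6, 428.2,  37.5]), array([490.3, 428.2]))
pot ('top', 473, array([ 520.1, -397.7,   25. ]), array([ 522. , -398.6]))
dropper ('scene', 23, array([ 566.6, -283.9,  101.2]), array([ 565. , -283.2]))
jar ('scene', 136, array([652.3,  11.9, 110.1]), array([649.4,  13.3]))
tin ('scene', 243, array([490.9, 426.6,  36.1]), array([487.7, 428.2]))
pot ('scene', 490, array([ 524.1, -401.1,   24. ]), array([ 522.3, -398.7]))
```

View pics/scene2.png

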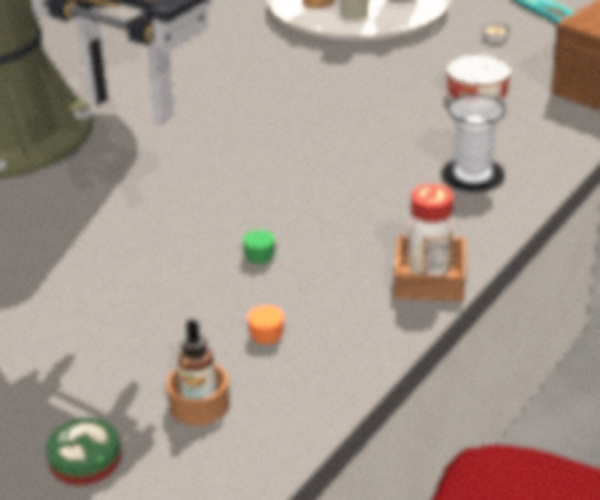

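The view shows the jar upright in the square holder at (432,245), the dropper in the round holder at (196,375) and the capsules stacked in the tube at (474,140). The tin, the pot and the look-alikes haven't moved, and the arm is clear.

```bash
python3 -c "
from h import *
print(ticket.sign_off())"
```

```text
the job is handed in; nothing more can be done
None
```

The job is handed in at about 29 s: the tall capsule is in the tube with the short one on top, the jar and dropper stand upright in their holders, and the tin and pot were not moved.

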